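# Close the dust-filter housing with its access panel

### The arm

A 6-joint arm with a two-finger parallel gripper is mounted at the origin on the work surface. World frame = base frame: x ahead of the robot, y to its left, z up, the work surface at z = 0. Lengths are in m, angles in rad, forces in N, time in s.
With the tool pointing down it reaches from about 0.25 to 0.775 m from the base axis. Payload 4 kg.
Tool frame: the origin (TCP) lies midway between the tips of the shut fingers; the grasp point (between the pads) lies 19 mm behind it; z points along the fingers, y is the line along which they close (so a half turn about z gives the same grasp; the last joint's range is limited). The gripper opens to 94 mm and grips with 3 to 60 N. Pads are 16 mm wide; open, the fingers measure 119 mm over their backs; the gripper's body (75 mm by 177 mm) begins 78 mm behind the grasp point.
Start: joints at [1.011, 0.087, 1.371, -0, 1.684, -0.103], TCP at [0.243, 0.494, 0.206] pointing down, gripper open.
Joint ranges: [-3.1, 3.1], [-0.76, 2.03], [0.27, 2.55], [-1.08, 4.22], [0.17, 2.65], [-2.57, 2.57]. Speed limits (rad/s): [2.79, 2.79, 3.14, 3.14, 3.14, 3.14].

### API

Orientations are given as [roll, pitch, yaw] about the fixed x, y, z axes, in that order (R = Rz(yaw) Ry(pitch) Rx(roll)).
In Python, from bench import get_obs, snapshot, close_job gives the robot as it stands. The module is installed in compiled form; this text tells all that it offers.
- The arm moves only by the tool drive_tool, never from a script. Its argument "commands" is a list of rows, each a list of 6 numbers: the shift along the tool's x, y, z in units of 0.04 m (1.0 is 0.04 m), then the turn, a rotation vector about the tool's x, y, z in units of 0.1 rad (1.0 is 0.1 rad). In form: [[dx, dy, dz, wx, wy, wz], ...]. A call has 1 to 20 rows; each row shifts and turns the commanded pose from where the row before left it, along the tool's axes as they then stand; what a row does not reach is not made up. A row lasts 1/8 s, in which the tool goes at most 62.5 mm and 10.7 degrees, less where a joint would pass 70% of its speed; a pose out of reach is approached as far as the arm can. A call with a number of a shift or a turn outside -1 to 1 is refused whole. A call with a gripper value outside its range is refused whole. "gripper" is the closure, from 0 (fully open) to 1 (shut), set as the call begins (left out, the last holds). The fingers move at their own pace and stop on an object; the grip force is fixed at half the most. Time passes only in rows, so rows that do not move let the fingers close. It gives the time, the measured TCP pose, the force, the opening and the grip force at its end, in the units of the state.
- get_obs(): the state, without advancing time (a new reading comes with each control period).
- snapshot(name): name is "scene" or "top"; returns a dict with "image" (480x640x3 uint8, blue, green, red), "range_z" (480x640 float32, m along the optical axis (not along the pixel's ray), 0 where there is no reading), "fx", "fy", "cx", "cy" (pixels), "rvec" (rotation vector, rad) and "tvec" (3), from world to camera coordinates, as OpenCV has them. Camera axes: x right, y down, z forward; pixel columns grow to the right and rows downward; lengths in m; the calibration is good to about 2 mm. A picture is of the moment at which its call begins.
- close_job(): hands the job in; it is judged then, once.
The state is a dict: "time": time; "joint_positions": joint angles; "qvel": joint speeds; "joint_torque": joint torques, N m; "tool_pos": TCP position; "ee_rot": TCP orientation; "wrist_force": force on the tool from outside, world axes, zero at the start; "wrist_torque": the same for the moment, N m; "width": finger opening in m; "finger_force": force on a finger pad.
Only numpy, scipy, OpenCV 4.12 (cv2) and the standard library are available. Lean on these libraries where they do the work, as an engineer would, in place of code of your own. Each camera call takes 0.05 s, during which the arm holds its last target. There are 200 camera calls.

### The job

Close the open grey filter housing on the workbench with its access panel, the longer of the two bare metal panels with a wooden handle. Tilt the panel, hook one of its short edges under the lip at the robot's end of the housing, then gently lower the opposite edge, without letting it drop, until the panel lies flat on the ledge inside the rim, and let go of it.

Things in the scene. Friction and masses are not known exactly. Their poses are not given: they have to be found in the camera images.
- panel: Access panel: bare aluminium plate 180 (x) x 110 (y) x 6 mm thick, about 0.3 kg, flat on the bench. Origin: centre of its underside, z up. Upright wooden handle block at its centre: 16 mm thick (x), 70 long (y), from 6 to 42 mm above the underside; grip across the 16 mm. Symmetric: either short edge may be hooked. A shorter panel (120 x 110 mm, same handle) lies nearby: not that one.
- panel_end_a (a point): Middle of one short edge of the access panel: 90 mm from the panel's centre along its -x, at half thickness (3 mm above the underside). Axes as the panel's.
- panel_end_b (a point): Middle of the other short edge of the access panel: 90 mm from its centre along its +x, at half thickness. Axes as the panel's.
- housing: Grey open box fixed to the bench, 202 (x) x 134 (y) mm, walls 4 mm, pleated filter inside, dark hose spigot at its +x end, away from the robot. Origin: centre of underside, z up. Panel ledge all round inside, 18 mm wide, top at 50 mm. Sides and +x wall 64 mm high.
- lip (a point): Middle of the free edge of the housing's lip, on its underside: 71 mm from the housing's centre along its -x, 68 mm above the bench (18 mm above the ledge). The lip is a flat strip 4 mm thick across the -x end (nearest the robot); from here it reaches 26 mm back (-x) to the inner face of the end wall. From that face to the opposite wall is 194 mm; between the side walls 126 mm. Axes as the housing's.

How it is judged:
On the way:
1. one short edge of the panel is under the lip while the opposite edge is still raised above the rim (((x of panel_end_a in the frame of housing between -0.105 and -0.076 m and z of panel_end_a in the frame of housing between 0.04 and 0.068 m and y of panel_end_a in the frame of housing between -0.06 and 0.06 m and z of panel_end_b in the frame of housing above 0.0665 m and x of panel_end_b in the frame of housing above 0.03 m) or (x of panel_end_b in the frame of housing between -0.105 and -0.076 m and z of panel_end_b in the frame of housing between 0.04 and 0.068 m and y of panel_end_b in the frame of housing between -0.06 and 0.06 m and z of panel_end_a in the frame of housing above 0.0665 m and x of panel_end_a in the frame of housing above 0.03 m))), for 0.1 s.
At the end, for the whole second after the job is handed in: The access panel lies flat (within 3 degrees) on the ledge of the housing (underside 50 mm above the bench, within 4 mm), one short edge under the lip, centred on the housing within 12 mm lengthwise and 14 mm sideways and lined up with it within 10 degrees, released and at rest (x of panel in the frame of housing between -0.012 and 0.012 m and y of panel in the frame of housing between -0.014 and 0.014 m and z of panel in the frame of housing between 0.046 and 0.054 m and angle between panel's own z axis and vertical below 0.05 rad and angle between the x axis of panel and the x axis of housing, either way round below 0.17 rad and linear speed of panel below 0.02 m/s and angular speed of panel below 0.1 rad/s); the robot touches nothing.
It fails at once if the panel is dropped: it swings down faster than 4 rad/s with its edge under the lip (raised edge let fall from more than about 15 mm) (((x of panel_end_a in the frame of housing between -0.105 and -0.076 m and z of panel_end_a in the frame of housing between 0.04 and 0.068 m and y of panel_end_a in the frame of housing between -0.06 and 0.06 m) or (x of panel_end_b in the frame of housing between -0.105 and -0.076 m and z of panel_end_b in the frame of housing between 0.04 and 0.068 m and y of panel_end_b in the frame of housing between -0.06 and 0.06 m)) and angular speed of panel above 4 rad/s).
It also fails if it takes over 38 s, if anything falls off the work surface, if the arm or the gripper's body presses on something with over 40 N, if the wrist force passes 120 N, or if a joint passes its speed limit or range.

## Working session

There is one attempt and no reset: what is moved stays moved. The work goes in short steps, Python scripts to look and compute and a tool call to move; the robot and the scene stay as the last step left them, time stands still between calls to the robot, and variables do not carry over. Pictures are saved under pics/ and viewed, at most 10 in all, crops included, and the job is handed in when it is done.

Besides the shell and the picture viewer there is one more tool, called in YAML: its name, and indented under it one key for each argument. drive_tool: Moves the arm, as the interface text tells. Its arguments: {"type":"object","properties":{"commands":{"type":"array"},"gripper":{"type":"number"}},"required":["commands"]}

```bash
mkdir -p pics; cat > h.py <<'E'
import numpy as np, cv2
from bench import get_obs, snapshot, close_job
def cloud(s):
    R,_=cv2.Rodrigues(np.array(s["rvec"],float)); t=np.array(s["tvec"],float).ravel()
    v,u=np.mgrid[0:480,0:640]; z=s["range_z"].astype(float)
    P=np.stack([(u-s["cx"])/s["fx"]*z,(v-s["cy"])/s["fy"]*z,z],-1)
    W=(P-t)@R; W[z==0]=np.nan
    return W
E
python3 - <<'E'
from h import *
for n in("top","scene"):
    s=snapshot(n); cv2.imwrite(f"pics/{n}0.png",s["image"]); np.savez(f"{n}0.npz",**s)
    W=cloud(s); print(n,s["fx"],s["tvec"],(-cv2.Rodrigues(np.array(s["rvec"],float))[0].T@np.array(s["tvec"]).ravel()))
o=get_obs(); print(o)
E
```

```text
top 475.1259206637909 [-0.02844492  0.55766685  1.03672597] [0.47886805 0.01221093 1.0757037 ]
scene 547.5921574805207 [ 0.38283235 -0.20109881  1.2494068 ] [1.05904581 0.45299393 0.64902787]
{'time': 0.1, 'joint_positions': array([ 1.01091519e+00,  8.78797504e-02,  1.37206042e+00,  1.47386610e-05,
        1.68362668e+00, -1.03092463e-01]), 'qvel': array([ 1.84063926e-03, -1.56800216e-03, -5.20494346e-03,  1.64050031e-05,
       -3.12975431e-04, -9.26736336e-05]), 'joint_torque': array([ 2.73135731e-03, -3.41252375e+01, -3.03302228e+01,  7.20970379e-02,
        3.03255545e-02, -8.85062809e-05]), 'tool_pos': array([0.24232212, 0.49319571, 0.20444364]), 'ee_rot': array([-3.13963045e+00, -2.17734489e-04,  2.68480541e+00]), 'wrist_force': array([-0.47014451, -0.13946954,  0.2690284 ]), 'wrist_torque': array([ 0.0148127 ,  0.06511209, -0.02044733]), 'finger_force': 0.0, 'width': 0.09386177946864321}
```

View pics/top0.png

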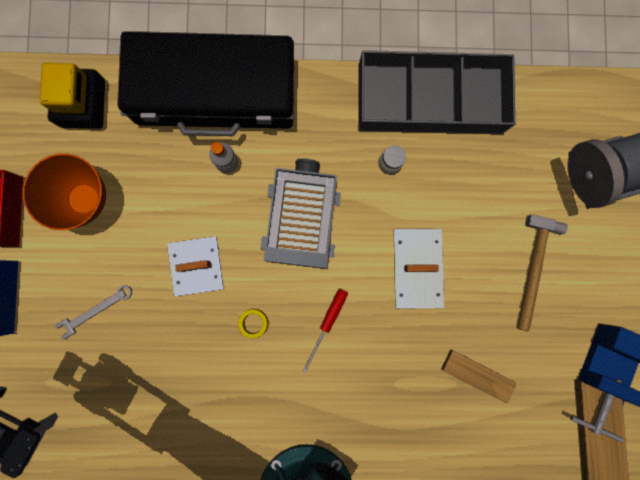

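View pics/scene0.png

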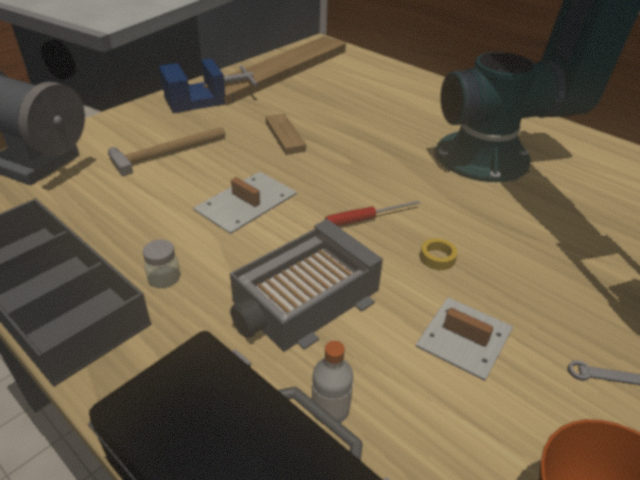

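The top view shows the long panel at about (418,268), with its long axis vertical and its handle at (421,268). The housing is at about (300,218), turned slightly, with its lip at the bottom (297,257) and its spigot at (307,165). The short panel is at (195,266).

```bash
cat >> h.py <<'E'
def rect(m,s,z):
    "min-area rect of mask, corners cast on plane z"
    m=cv2.morphologyEx(m.astype(np.uint8),cv2.MORPH_OPEN,np.ones((3,3),np.uint8))
    c=max(cv2.findContours(m,cv2.RETR_EXTERNAL,cv2.CHAIN_APPROX_NONE)[0],key=cv2.contourArea)
    p=c[:,0,:].astype(float)
    W=ray(p,s,z); r=cv2.minAreaRect((W[:,:2]*1000).astype(np.float32)); return r
def ray(p,s,z):
    R,_=cv2.Rodrigues(np.array(s["rvec"],float)); t=np.array(s["tvec"],float).ravel(); C=-R.T@t
    d=np.c_[(p[:,0]-s["cx"])/s["fx"],(p[:,1]-s["cy"])/s["fy"],np.ones(len(p))]@R
    return C+d*((z-C[2])/d[:,2])[:,None]
E
python3 - <<'E'
from h import *
s=dict(np.load("top0.npz")); W=cloud(s); im=s["image"].astype(int); hsv=cv2.cvtColor(s["image"],cv2.COLOR_BGR2HSV)
v,u=np.mgrid[0:480,0:640]
bx=lambda a,b,c,d:(u>a)&(u<b)&(v>c)&(v<d)
m=bx(380,460,215,320)&(hsv[...,1]<60)&(hsv[...,2]>120)
m=cv2.morphologyEx(m.astype(np.uint8),cv2.MORPH_CLOSE,np.ones((15,15)))
print("panel",rect(m,s,.006))
m=bx(395,445,258,280)&(hsv[...,1]>100)
print("handle",rect(m,s,.042), np.nanmedian(W[m],0))
for lo,hi,zz in((.055,.0675,.064),(.0675,.08,.072)):
    m=bx(250,350,155,280)&(W[...,2]>lo)&(W[...,2]<hi); print("housing",m.sum(),rect(cv2.morphologyEx(m.astype(np.uint8),cv2.MORPH_CLOSE,np.ones((5,5))),s,zz), np.nanmedian(W[m],0))
m=bx(250,350,155,280)&(W[...,2]>.045)
print("all",rect(m,s,.068))
print(np.round(W[160:275:6,300],3))
E
```

```text
panel ((493.0259094238281, -248.9677276611328), (178.5621337890625, 109.94241333007812), 0.9522566199302673)
handle ((493.031982421875, -245.92555236816406), (13.115681648254395, 70.72293090820312), 0.6201421618461609) [ 0.49315449 -0.25059871  0.03941281]
housing 570 ((514.3467407226562, 24.192073822021484), (23.397823333740234, 44.608375549316406), 0.6763802170753479) [0.64157767 0.01485664 0.06191617]
housing 840 ((513.9703369140625, 29.004119873046875), (133.6923065185547, 29.905738830566406), 83.82765197753906) [0.5143702  0.02934444 0.07034026]
all ((612.6264038085938, 18.564964294433594), (134.22679138183594, 228.94007873535156), 83.91870880126953)
[[ 0.725  0.022  0.054]
 [ 0.713  0.022  0.05 ]
 [ 0.697  0.021  0.063]
 [ 0.686  0.021  0.049]
 [ 0.677  0.021  0.031]
 [ 0.662  0.021  0.038]
 [ 0.649  0.021  0.035]
 [ 0.636  0.021  0.031]
 [ 0.623  0.021  0.033]
 [ 0.609  0.02   0.032]
 [ 0.596  0.02   0.03 ]
 [ 0.583  0.02   0.033]
 [ 0.569  0.02   0.032]
 [ 0.556  0.02   0.034]
 [ 0.543  0.019  0.031]
 [ 0.528  0.019  0.068]
 [ 0.515  0.019  0.067]
 [ 0.503  0.019  0.067]
 [ 0.491  0.019 -0.001]
 [ 0.477  0.019 -0.002]]
```

```bash
python3 - <<'E'
from h import *
im=cv2.imread("pics/top0.png")[150:325,240:460]
cv2.imwrite("pics/c0.png",cv2.resize(im,None,fx=3.4,fy=3.4,interpolation=cv2.INTER_CUBIC))
E
```

```text
(no output)
```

View pics/c0.png

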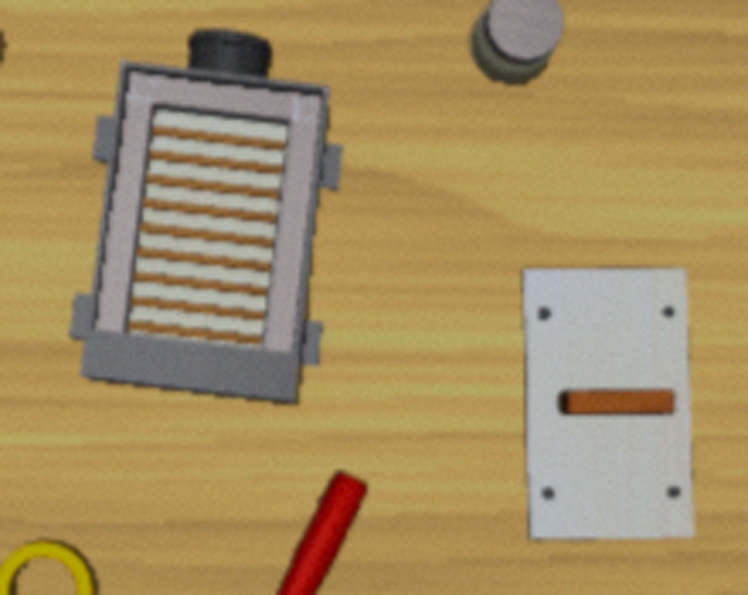

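The crop puts the housing between (95,65) and (300,400), with its lip strip across (85–298, 335–400). The panel spans (525–692, 268–538) with its handle at (617,403).

World estimates:

| Item | Position (mm) | Yaw |
|---|---|---|
| Housing centre | (599.5, 20) | -6.1° |
| Panel centre | (493, -249) | +1° |

drive_tool:
  commands:
    - [-0.77, -0.77, 0.14, 0, 0, 0]
    - [-0.77, -0.77, 0.14, 0, 0, 0]
    - [-0.77, -0.77, 0.14, 0, 0, 0]
    - [-0.77, -0.77, 0.14, 0, 0, 0]
    - [-0.77, -0.77, 0.14, 0, 0, 0]
    - [-0.77, -0.77, 0.14, 0, 0, 0]
    - [-0.77, -0.77, 0.14, 0, 0, 0]
    - [-0.77, -0.77, 0.14, 0, 0, 0]
    - [-0.77, -0.77, 0.14, 0, 0, 0]
    - [-0.77, -0.77, 0.14, 0, 0, 0]
    - [-0.77, -0.77, 0.14, 0, 0, 0]
    - [-0.77, -0.77, 0.14, 0, 0, 0]
    - [-0.77, -0.77, 0.14, 0, 0, 0]
    - [-0.77, -0.77, 0.14, 0, 0, 0]
    - [-0.77, -0.77, 0.14, 0, 0, 0]
    - [-0.77, -0.77, 0.14, 0, 0, 0]
    - [-0.77, -0.77, 0.14, 0, 0, 0]
    - [-0.77, -0.77, 0.14, 0, 0, 0]
  gripper: 0

```text
time: 2.35
tool_pos: [0.4956, -0.2497, 0.1038]
ee_rot: [3.141, -0.001, 2.685]
wrist_force: [-0.2, 0.3, 0.3]
width: 0.0937
finger_force: 0.0
```

drive_tool:
  commands:
    - [0, 0, 0, 0, 0, 1]
    - [0, 0, 0, 0, 0, 1]
    - [0, 0, 0, 0, 0, 1]
    - [0, 0, 0, 0, 0, 1]
    - [0, 0, 0, 0, 0, 1]
    - [0, 0, 0, 0, 0, 1]
    - [0, 0, 0, 0, 0, 1]
    - [0, 0, 0, 0, 0, 1]
    - [0, 0, 0, 0, 0, 1]
    - [0, 0, 0, 0, 0, 1]
    - [0, 0, 0, 0, 0, 1]
    - [0, 0, 0, 0, 0, 0]

```text
time: 3.85
tool_pos: [0.4953, -0.2483, 0.1041]
ee_rot: [-3.141, -0.001, 1.586]
wrist_force: [-0.2, -0.4, 0.4]
width: 0.0944
finger_force: 0.0
```

```bash
cat >> h.py <<'E'
from scipy.spatial.transform import Rotation as Ro
H=np.array([.5995,.0199,0]); HY=np.deg2rad(-6.1)
def go(p,R):
    "tool-frame shift/turn units from measured pose to target"
    o=get_obs(); R0=Ro.from_euler('xyz',o["ee_rot"])
    print("t",round(o["time"],2),"pos",np.round(o["tool_pos"],4),"rpy",np.round(o["ee_rot"],4),"F",np.round(o["wrist_force"],1),"w",round(o["width"],4))
    print("shift",np.round(R0.inv().apply(np.array(p)-o["tool_pos"])/.04,2),"turn",np.round((R0.inv()*R).as_rotvec()/.1,2))
E
python3 - <<'E'
from h import *
go([.493,-.249,.012],Ro.from_euler('xyz',[np.pi,0,np.pi/2+.017]))
s=snapshot("scene"); cv2.imwrite("pics/s1.png",s["image"][100:340,160:480])
E
```

```text
t 3.85 pos [ 0.4953 -0.2483  0.1041] rpy [-3.1407e+00 -7.0000e-04  1.5860e+00] F [-0.2 -0.4  0.4] w 0.0944
shift [-0.02 -0.06  2.3 ] turn [-0.01 -0.01 -0.02]
```

drive_tool:
  commands:
    - [0, -0.03, 0.5, 0, 0, 0]
    - [0, -0.03, 0.5, 0, 0, 0]
    - [0, 0, 0.5, 0, 0, 0]
    - [0, 0, 0.4, 0, 0, 0]
    - [0, 0, 0.2, 0, 0, 0]
    - [0, 0, 0.15, 0, 0, 0]
    - [0, 0, 0, 0, 0, 0]

```text
time: 4.78
tool_pos: [0.4933, -0.2485, 0.0146]
ee_rot: [-3.142, -0.0, 1.585]
wrist_force: [-0.4, 0.7, -0.5]
width: 0.0938
finger_force: 0.0
```

drive_tool:
  commands:
    - [0, 0, 0, 0, 0, 0]
    - [0, 0, 0, 0, 0, 0]
    - [0, 0, 0, 0, 0, 0]
    - [0, 0, 0, 0, 0, 0]
    - [0, 0, 0, 0, 0, 0]
    - [0, 0, 0, 0, 0, 0]
  gripper: 1

```text
time: 5.52
tool_pos: [0.4932, -0.2485, 0.0147]
ee_rot: [3.142, -0.0, 1.585]
wrist_force: [-0.0, 0.3, 0.1]
width: 0.0377
finger_force: 0.0
```

drive_tool:
  commands:
    - [0, 0, 0, 0, 0, 0]
    - [0, 0, 0, 0, 0, 0]
    - [0, 0, 0, 0, 0, 0]
    - [0, 0, 0, 0, 0, 0]

```text
time: 6.02
tool_pos: [0.4933, -0.2485, 0.0146]
ee_rot: [3.142, -0.0, 1.585]
wrist_force: [-0.3, -0.0, 0.8]
width: 0.0157
finger_force: 30.0
```

drive_tool:
  commands:
    - [0, 0, -0.2, 0, 0, 0]
    - [0, 0, -0.5, 0, 0, 0]
    - [0, 0, -0.7, 0, 0, 0]
    - [0, 0, -0.7, 0, 0, 0]
    - [0, 0, -0.7, 0, 0, 0]
    - [0, 0, -0.5, 0, 0, 0]
    - [0, 0, -0.3, 0, 0, 0]
    - [0, 0, 0, 0, 0, 0]

```text
time: 7.02
tool_pos: [0.4935, -0.2487, 0.1594]
ee_rot: [3.14, 0.001, 1.585]
wrist_force: [-0.0, -0.7, -2.9]
width: 0.0156
finger_force: 30.0
```

```bash
python3 - <<'E'
from h import *
th=.2
# target: panel pre-hook pose in housing frame; T0: grasp offset TCP->panel centre underside along tool z
Rp=Ro.from_euler('z',HY)*Ro.from_euler('y',-th)
Rt=Rp*Ro.from_euler('xyz',[np.pi,0,np.pi/2])
d=.0147 # TCP height over underside
def tcp(xend,zlow):
    c=np.array([xend+.09*np.cos(th),0,zlow+.09*np.sin(th)])
    return H+Ro.from_euler('z',HY).apply(c)+Rp.apply([0,0,d])
print(tcp(-.055,.11),tcp(-.055,.06),tcp(-.090,.053))
go(tcp(-.055,.11),Rt)
s=snapshot("scene"); cv2.imwrite("pics/s2.png",s["image"])
E
```

```text
[0.62961407 0.01668173 0.14228722] [0.62961407 0.01668173 0.09228722] [0.59481225 0.02040098 0.08528722]
t 7.03 pos [ 0.4935 -0.2487  0.1594] rpy [3.1404e+00 7.0000e-04 1.5848e+00] F [-0.  -0.7 -2.9] w 0.0156
shift [6.59 3.49 0.43] turn [-1.99 -0.11  1.2 ]
```

View pics/s2.png

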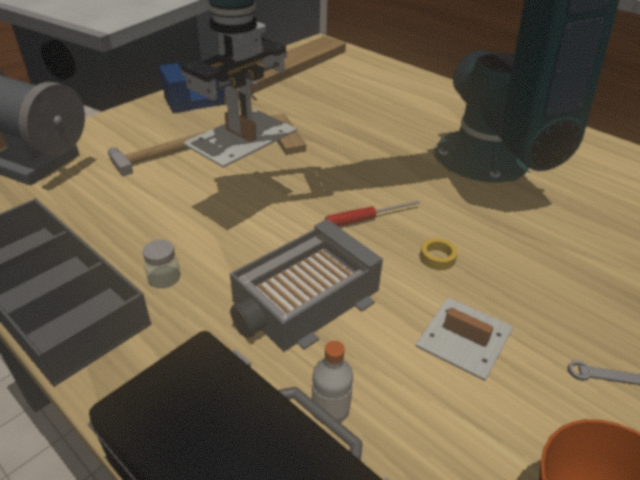

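The panel is held level at (240,135) and clear of the bench. The housing is free at (305,285).

drive_tool:
  commands:
    - [0.3, 0.16, 0, 0, 0, 0]
    - [0.55, 0.29, 0, 0, 0, 0]
    - [0.55, 0.29, 0, 0, 0, 0]
    - [0.55, 0.29, 0, 0, 0, 0]
    - [0.55, 0.29, 0, 0, 0, 0]
    - [0.55, 0.29, 0, 0, 0, 0]
    - [0.55, 0.29, 0, 0, 0, 0]
    - [0.55, 0.29, 0, 0, 0, 0]
    - [0.55, 0.29, 0, 0, 0, 0]
    - [0.55, 0.29, 0, 0, 0, 0]
    - [0.55, 0.29, 0, 0, 0, 0]
    - [0.55, 0.29, 0, 0, 0, 0]
    - [0.24, 0.13, 0, 0, 0, 0]
    - [0, 0, 0, -0.5, 0, 0.3]
    - [0, 0, 0, -0.5, 0, 0.3]
    - [0, 0, 0, -0.5, 0, 0.3]
    - [0, 0, 0, -0.5, 0, 0.3]
    - [0, 0, 0, 0, 0, 0]

```text
time: 9.32
tool_pos: [0.6273, 0.0171, 0.1579]
ee_rot: [2.944, -0.012, 1.466]
wrist_force: [-0.1, -0.2, -2.3]
width: 0.0158
finger_force: 30.0
```

```bash
cat >> h.py <<'E'
def tgt(xend,zlow,th,d=.0147,y=0):
    Rp=Ro.from_euler('z',HY)*Ro.from_euler('y',-th)
    c=np.array([xend+.09*np.cos(th),y,zlow+.09*np.sin(th)])
    return H+Ro.from_euler('z',HY).apply(c)+Rp.apply([0,0,d]), Rp*Ro.from_euler('xyz',[np.pi,0,np.pi/2])
E
python3 - <<'E'
from h import *
go(*tgt(-.055,.060,.2))
s=snapshot("top"); np.savez("top3.npz",**s)
cv2.imwrite("pics/t3.png",cv2.resize(s["image"][140:300,220:420],None,fx=3.5,fy=3.5))
s=snapshot("scene"); cv2.imwrite("pics/s3.png",cv2.resize(s["image"][80:380,160:480],None,fx=2,fy=2)[:600])
E
```

```text
t 9.32 pos [0.6273 0.0171 0.1579] rpy [ 2.9444 -0.0118  1.4658] F [-0.1 -0.2 -2.3] w 0.0158
shift [-0.02 -0.26  1.62] turn [-0.03 -0.12 -0.01]
```

View pics/t3.png

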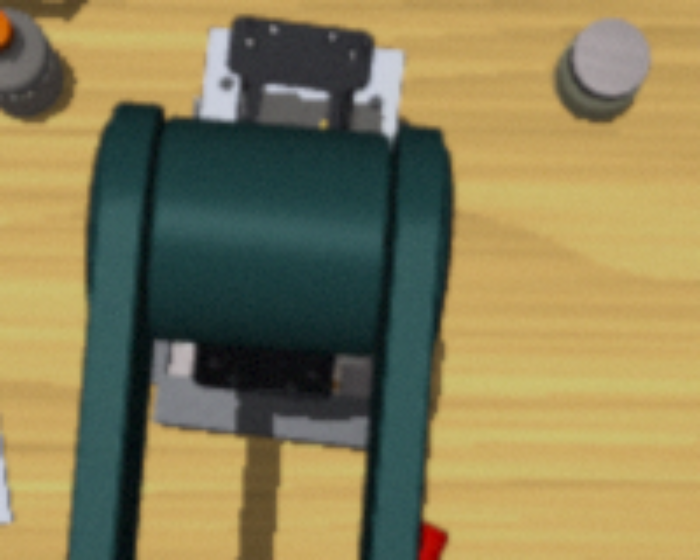

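View pics/s3.png

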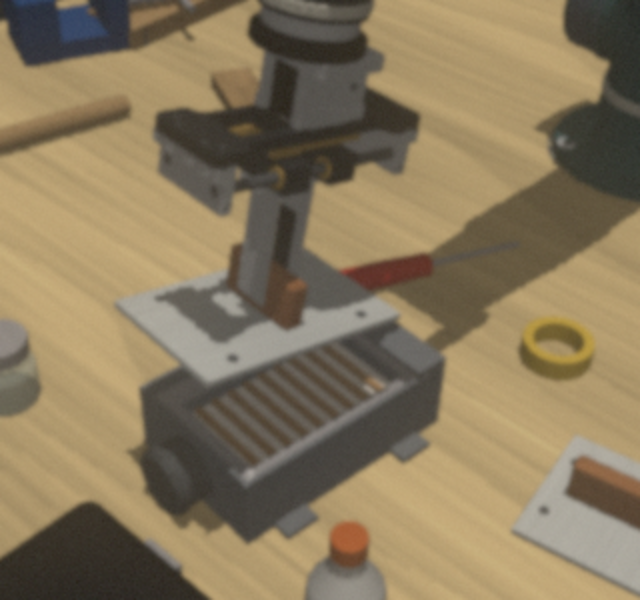

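The top crop shows the panel's far edge running from (210,28) to (402,50), parallel to the lip. The scene crop shows the panel tilted over the housing, with its low end toward the lip at (395,330). I'll check the sideways centring from the far-edge corners.

```bash
python3 - <<'E'
from h import *
s=dict(np.load("top3.npz"))
p=ray(np.array([[210,28],[402,50]])/3.5+[220,140],s,.167)
print(Ro.from_euler('z',-HY).apply(p-H))
W=cloud(s);Q=Ro.from_euler('z',-HY).apply((W-H).reshape(-1,3)).reshape(W.shape)
m=(Q[...,0]>.085)&(Q[...,0]<.14)&(abs(Q[...,1])<.08)&(Q[...,2]>.15)&(Q[...,2]<.18)
q=Q[m]; print(m.sum(),np.percentile(q,[1,50,99],axis=0))
E
```

```text
[[ 0.11646484  0.05256192  0.167     ]
 [ 0.11746157 -0.05468071  0.167     ]]
380 [[ 0.0853013  -0.05500518  0.15619598]
 [ 0.09554038 -0.01157622  0.16079304]
 [ 0.11871518  0.05403224  0.16678145]]
```

drive_tool:
  commands:
    - [0, -0.04, 0.25, 0, -0.06, 0]
    - [0, -0.05, 0.32, 0, -0.06, 0]
    - [0, -0.05, 0.32, 0, 0, 0]
    - [0, -0.05, 0.32, 0, 0, 0]
    - [0, -0.04, 0.25, 0, 0, 0]
    - [0, -0.03, 0.16, 0, 0, 0]
    - [0, 0, 0, 0, 0, 0]

```text
time: 10.3
tool_pos: [0.631, 0.0169, 0.0924]
ee_rot: [2.943, -0.0, 1.463]
wrist_force: [-1.2, -0.4, -3.3]
width: 0.0156
finger_force: 30.0
```

```bash
python3 - <<'E'
from h import *
go(*tgt(-.090,.053,.2))
s=snapshot("scene"); cv2.imwrite("pics/s4.png",cv2.resize(s["image"][180:360,200:440],None,fx=3,fy=3))
E
```

```text
t 10.3 pos [0.631  0.0169 0.0924] rpy [ 2.9432e+00 -2.0000e-04  1.4632e+00] F [-1.2 -0.4 -3.3] w 0.0156
shift [-0.01 -0.93 -0.01] turn [-0.02  0.   -0.01]
```

View pics/s4.png

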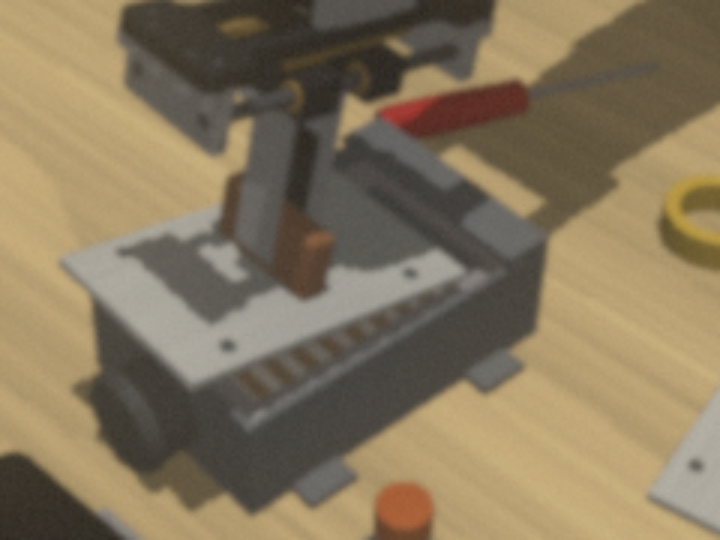

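The low end at about (475,270) is inside the side walls, just in front of and below the lip. I'll slide it under.

drive_tool:
  commands:
    - [0, -0.15, 0, 0, 0, 0]
    - [0, -0.15, 0, 0, 0, 0]
    - [0, -0.15, 0, 0, 0, 0]
    - [0, -0.15, 0, 0, 0, 0]
    - [0, -0.15, 0, 0, 0, 0]
    - [0, -0.15, 0, 0, 0, 0]
    - [0, 0, 0, 0, 0, 0]
    - [0, 0, 0, 0, 0, 0]

```text
time: 11.35
tool_pos: [0.5965, 0.0207, 0.0861]
ee_rot: [2.942, -0.0, 1.463]
wrist_force: [-0.3, -0.2, -2.5]
width: 0.0157
finger_force: 30.0
```

```bash
python3 - <<'E'
from h import *
go(*tgt(-.090,.052,.0))
s=snapshot("top");W=cloud(s);Q=Ro.from_euler('z',-HY).apply((W-H).reshape(-1,3)).reshape(W.shape)
m=(Q[...,0]>.06)&(Q[...,0]<.14)&(abs(Q[...,1])<.08)&(Q[...,2]>.075)&(Q[...,2]<.11)
print(np.percentile(Q[m],[1,50,99],axis=0))
s=snapshot("scene"); cv2.imwrite("pics/s5.png",cv2.resize(s["image"][180:360,200:440],None,fx=3,fy=3))
E
```

```text
t 11.35 pos [0.5965 0.0207 0.0861] rpy [ 2.9415e+00 -3.0000e-04  1.4632e+00] F [-0.3 -0.2 -2.5] w 0.0157
shift [-0.01 -0.02  0.49] turn [ 2.   -0.   -0.01]
[[ 0.06059279 -0.05495659  0.08637542]
 [ 0.07518131 -0.03876016  0.09106669]
 [ 0.08843894  0.05452203  0.09649808]]
```

View pics/s5.png

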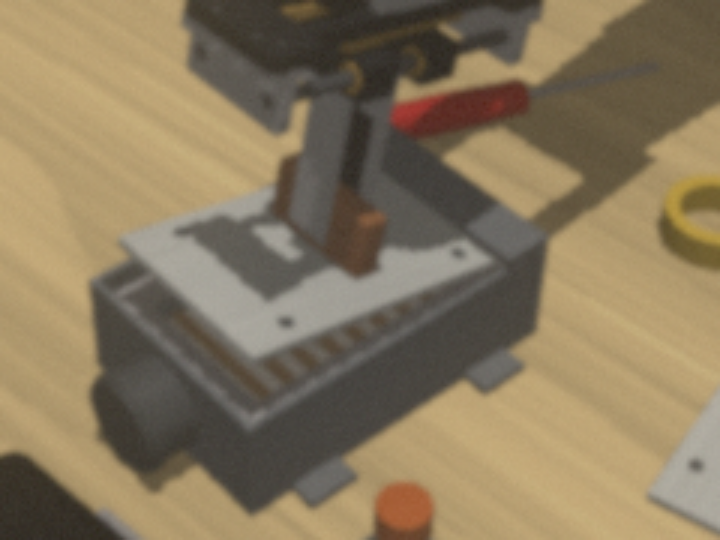

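The near edge at about (500,260) is hooked under the lip and the far edge is raised clear of the rim at (125,240)–(260,360). I'll lower it slowly.

drive_tool:
  commands:
    - [0, 0, 0.05, 0.2, 0, 0]
    - [0, 0, 0.05, 0.2, 0, 0]
    - [0, 0, 0.05, 0.2, 0, 0]
    - [0, 0, 0.05, 0.2, 0, 0]
    - [0, 0, 0.05, 0.2, 0, 0]
    - [0, 0, 0.05, 0.2, 0, 0]
    - [0, 0, 0.05, 0.2, 0, 0]
    - [0, 0, 0.04, 0.2, 0, 0]
    - [0, 0, 0.04, 0.2, 0, 0]
    - [0, 0, 0.04, 0.2, 0, 0]
    - [0, 0, 0, 0, 0, 0]
    - [0, 0, 0, 0, 0, 0]

```text
time: 12.95
tool_pos: [0.5984, 0.0205, 0.0673]
ee_rot: [-3.141, -0.0, 1.463]
wrist_force: [0.5, 0.1, -2.7]
width: 0.0162
finger_force: 30.0
```

```bash
python3 - <<'E'
from h import *
go(*tgt(-.090,.050,.0))
s=snapshot("top");W=cloud(s);Q=Ro.from_euler('z',-HY).apply((W-H).reshape(-1,3)).reshape(W.shape)
m=(Q[...,0]>.06)&(Q[...,0]<.092)&(abs(Q[...,1])<.06)&(Q[...,2]>.052)&(Q[...,2]<.07)
print(np.percentile(Q[m],[1,50,99],axis=0))
E
```

```text
t 12.95 pos [0.5984 0.0205 0.0673] rpy [-3.1411e+00 -3.0000e-04  1.4633e+00] F [ 0.5  0.1 -2.7] w 0.0162
shift [-0.01  0.03  0.06] turn [-0.01 -0.   -0.01]Traceback (most recent call last):
  File "<stdin>", line 5, in <module>
    return _quantile_unchecked(
        a, q, axis, out, overwrite_input, method, keepdims, weights)
    return _ureduce(a,
                    func=_quantile_ureduce_func,
    ...<5 lines>...
                    overwrite_input=overwrite_input,
                    method=method)
    r = func(a, **kwargs)
    result = _quantile(arr,
                       quantiles=q,
    ...<2 lines>...
                       out=out,
                       weights=wgt)
    slices_having_nans = np.isnan(arr[-1, ...])
                                  ~~~^^^^^^^^^
IndexError: index -1 is out of bounds for axis 0 with size 0
```

drive_tool:
  commands:
    - [0, 0, 0.02, 0, 0, 0]
    - [0, 0, 0.02, 0, 0, 0]
    - [0, 0, 0.02, 0, 0, 0]
    - [0, 0, 0, 0, 0, 0]

```text
time: 13.5
tool_pos: [0.5983, 0.0205, 0.0648]
ee_rot: [-3.141, -0.0, 1.463]
wrist_force: [-0.5, 0.5, -3.5]
width: 0.0158
finger_force: 30.0
```

drive_tool:
  commands:
    - [0, 0, 0.02, 0, 0, 0]
    - [0, 0, 0.02, 0, 0, 0]
    - [0, 0, 0, 0, 0, 0]

```text
time: 13.88
tool_pos: [0.5985, 0.0205, 0.0646]
ee_rot: [3.141, -0.0, 1.463]
wrist_force: [-3.1, 0.6, 6.1]
width: 0.0154
finger_force: 30.0
```

The panel is seated on the ledge: the force has reversed. I'll open partway and retreat.

drive_tool:
  commands:
    - [0, 0, 0, 0, 0, 0]
    - [0, 0, 0, 0, 0, 0]
    - [0, 0, 0, 0, 0, 0]
    - [0, 0, 0, 0, 0, 0]
    - [0, 0, 0, 0, 0, 0]
  gripper: 0.55

```text
time: 14.5
tool_pos: [0.5985, 0.0205, 0.0632]
ee_rot: [-3.141, -0.0, 1.463]
wrist_force: [-0.7, -0.3, 0.0]
width: 0.0424
finger_force: 0.0
```

drive_tool:
  commands:
    - [0, 0, -0.15, 0, 0, 0]
    - [0, 0, -0.4, 0, 0, 0]
    - [0, 0, -0.7, 0, 0, 0]
    - [0, 0, -0.9, 0, 0, 0]
    - [0, 0, -0.9, 0, 0, 0]
    - [1, 0, -0.5, 0, 0, 0]
    - [1, 0, 0, 0, 0, 0]
    - [1, 0, 0, 0, 0, 0]
    - [1, 0, 0, 0, 0, 0]
    - [1, 0, 0, 0, 0, 0]
    - [0, 0, 0, 0, 0, 0]

```text
time: 15.88
tool_pos: [0.6198, 0.2221, 0.2064]
ee_rot: [3.141, -0.001, 1.467]
wrist_force: [-0.2, -0.3, 0.5]
width: 0.0422
finger_force: 0.0
```

```bash
python3 - <<'E'
from h import *
s=snapshot("top");W=cloud(s);Q=Ro.from_euler('z',-HY).apply((W-H).reshape(-1,3)).reshape(W.shape)
hsv=cv2.cvtColor(s["image"],cv2.COLOR_BGR2HSV)
m=(abs(Q[...,0])<.12)&(abs(Q[...,1])<.06)&(Q[...,2]>.045)&(Q[...,2]<.064)&(hsv[...,2]>140)&(hsv[...,1]<50)
q=Q[m]; print(m.sum(),np.percentile(q,[1,50,99],axis=0)); print("slopes",np.linalg.lstsq(np.c_[q[:,:2],np.ones(len(q))],q[:,2],rcond=None)[0])
cv2.imwrite("pics/t6.png",cv2.resize(s["image"][140:300,220:420],None,fx=3.5,fy=3.5))
E
```

```text
3812 [[-6.86091766e-02 -5.88567415e-02  4.60530788e-02]
 [ 1.78851761e-02  2.27523328e-05  5.38832230e-02]
 [ 9.46055680e-02  5.88189963e-02  5.85204283e-02]]
slopes [-0.004565   -0.00115375  0.0535934 ]
```

View pics/t6.png

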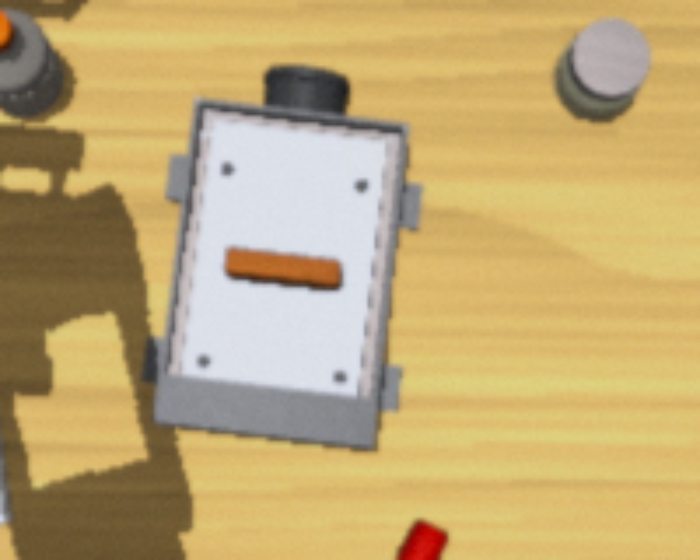

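The panel lies flat inside the rim, centred and aligned. Its near edge is under the lip (165–378, 380–445), its handle is at (283,268), and the gripper is clear.

```bash
python3 -c "
from bench import close_job; print(close_job())"
```

```text
the job is handed in; nothing more can be done
None
```

The access panel is hooked under the lip, flat on the housing ledge and released. I handed the job in at about 16 s of the 38 s limit, and no verdict came back.

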